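# Count along the spice rack and push the tin into the third gap

## Robot

A 6-joint arm with a two-finger parallel gripper is mounted at the origin on the work surface. World frame = base frame: x ahead of the robot, y to its left, z up, the work surface at z = 0. Lengths are in m, angles in rad, forces in N, time in s.
With the tool pointing down it reaches from about 0.275 to 0.725 m from the base axis. Payload 5.6 kg.
Tool frame: the origin (TCP) lies at the very end of the fingers, on their centre line; the grasp point (between the pads) lies 19 mm behind it; z points along the fingers, y is the line along which they close (so a half turn about z gives the same grasp; the last joint's range is limited). The gripper opens to 85 mm and grips with 20 to 120 N. Pads are 22 mm wide; open, the fingers measure 114 mm over their backs; the gripper's body (76 mm by 85 mm) begins 54 mm behind the grasp point. The pads swing forward as they close: fully open they stand 13 mm farther back than shut.
Start: joints at [-0.957, 0.255, 0.108, 0, -1.424, -0.285], TCP at [0.178, -0.521, 0.231] pointing down, gripper open.
Joint ranges: [-2.95, 2.95], [-1.21, 1.97], [-1.09, 1.5], [-2.87, 1.71], [-2.94, -0.07], [-3.05, 3.05]. Speed limits (rad/s): [2.57, 2.57, 3.14, 3.14, 3.14, 3.14].

## Interface

Orientations are given as a unit quaternion [x, y, z, w].
In Python, from station import bot gives the robot as it stands.
- The arm moves only by the tool step_arm, never from a script. Its argument "plan" is one flat list of numbers, 6 for each row, row after row: the shift along the tool's x, y, z in units of 40 mm (1.0 is 40 mm), then the turn, a rotation vector about the tool's x, y, z in rad. In form: [tx, ty, tz, ax, ay, az, tx, ty, tz, ax, ay, az, ...]. A call has 1 to 10 rows; each row is the pose to reach, as a shift and turn from the pose commanded when the call began, along the tool's axes at that moment; what a row does not reach only later rows make up. A row lasts 1/12 s, in which the tool goes at most 41.7 mm and 7.16 degrees, less where a joint would pass 70% of its speed; a pose out of reach is approached as far as the arm can. A call with a gripper value outside its range is refused whole. "gripper" is the opening, from -1 (shut) to 1 (fully open), set as the call begins (left out, the last holds). The fingers move at their own pace and stop on an object; "grip_force" is the grip in N (left out, the last holds). Time passes only in rows, so rows that repeat a pose let the fingers close. It gives the time, the measured TCP pose, the force, the opening and the grip force at its end, in the units of the state.
- bot.read_state(): the state, without advancing time (a new reading comes with each control period).
- bot.read_camera(name): name is "scene" or "top"; returns a dict with "pixels" (480x640x3 uint8, red, green, blue), "fov_y" (degrees; the focal length in pixels is half the picture's height over the tangent of half this angle, whatever the lens; pixels are square), "cx", "cy" (the principal point, pixels), "D" ([k1, k2, p1, p2, k3] as OpenCV has them; the pictures are not rectified), "rvec" (rotation vector, rad) and "tvec" (3), from world to camera coordinates, as OpenCV has them. Camera axes: x right, y down, z forward; pixel columns grow to the right and rows downward; lengths in m; the calibration is good to about 2 mm. A picture is of the moment at which its call begins. There is no depth.
- bot.hand_in(): hands the job in; it is judged then, once.
Trained networks look in a picture, given as the dict that the camera call returned (one of the last four; its "shot" number tells which), for a name from the list of things; names that differ only in an ending like _2 or _b are one class to them, and where a whole thing is asked for, a point or a joint stands for the part that bears it (a point fixed in the world has none). Each returns a list of dicts, best first, with "confidence" (0 to 1); they miss things now and then, are a little off and sometimes report something else, mostly with a low value. They report only what shows in the picture. A call takes as long as a camera call. They do not tell look-alikes from the thing itself.
- bot.outline_of(picture, name): "region" (480x640 bool, what is visible of it) and "centre" ([row, column] in pixels, amid what is visible of it).
- bot.landmark_of(picture, name): "centre" ([row, column] in pixels: a listed point, or the origin of a listed thing).
The state is a dict: "time": time; "q": joint angles; "joint_vel": joint speeds; "joint_efforts": joint torques, N m; "tcp_pos": TCP position; "eef_rot": TCP orientation; "ft_force": force on the tool from outside, world axes, zero at the start; "wrist_torque": the same for the moment, N m; "finger_gap": finger opening in m; "gripper_force": force on a finger pad.
Only numpy, scipy, OpenCV 4.12 (cv2) and the standard library are available. Lean on these libraries where they do the work, as an engineer would, in place of code of your own. Each camera call takes 0.05 s, during which the arm holds its last target. There are 200 camera calls.

## Task

With the fingers shut, touch the steel rail on top of the spice rack over the first gap at the red-capped end, then run the fingertips along the rail past the second gap to the third, counting full and empty gaps alike, and do not run on to the fourth. Then push the orange-lidded tin across the counter into that third gap from the red cap, fully home against the back wall. Only push the tin, do not lift it or tip it over, and leave the other two tins, the bottle and the cup where they are.

Things in the scene. Friction and masses are not known exactly. Their poses are not given: they have to be found in the camera images.
- rack: White divider rack fixed on the counter, 348 mm long (its y), 46 mm deep, no floor. Origin: on the counter, middle of its open front; x points into the gaps, away from the robot. Seven dividers 4 mm thick, 40 mm high, from x = -2 to 34 mm, leave six gaps 52 mm wide, centred at y = -140, -84, -28, 28, 84, 140 mm. The two end gaps hold tins already.
- back_wall (a point): Point on the rack's back wall face, on the counter, at rack x = 34 mm, y = 0 (in line with the middle divider). All gaps end at this wall: a tin fully home touches it, has its centre at rack x = 12 mm and stands about 10 mm proud of the dividers. Tins slide on the bare counter into the gaps.
- rail: Smooth rigid steel rail on top of the rack's back wall, 348 mm long along the rack's y, 12 mm wide (rack x = 34 to 46 mm). Its top is 52 mm above the counter. Origin: middle of its length, 48 mm above the counter, 4 mm under its top face; axes as the rack's.
- red_cap: Red end cap, 20 x 16 mm and 62 mm high (10 mm higher than the rail), standing at one end of the rail, at rack y = +180 or -180 mm, rack x = 40 mm; which end changes. Origin: on the counter, under its centre. Gaps are counted from this end: their centres are 40, 96, 152, 208, 264, 320 mm from the cap's centre along the rail.
- grey_cap: Grey end cap of the same size at the other end of the rail. Origin on the counter under its centre.
- tin_mid (a point): Squat round spice tin, 44 mm across, 36 mm high, about 0.12 kg, aluminium with an orange lid, loose on the counter in front of the rack (on the robot's side). The point is its centre, 18 mm above the counter when it stands. It is the one to push.
- green_tin_mid (a point): Squat round spice tin, 44 mm across, 36 mm high, about 0.12 kg, with a green lid, standing in the end gap at rack y = +140 mm; leave it. The point is its centre, 18 mm above the counter when it stands.
- blue_tin_mid (a point): Squat round spice tin, 44 mm across, 36 mm high, about 0.12 kg, with a blue lid, standing in the end gap at rack y = -140 mm; leave it. The point is its centre, 18 mm above the counter when it stands.
- bottle: Small glass bottle with a yellow cap, 54 mm across, 130 mm high, on the left of the work; leave it. Origin at the centre of its underside.
- cup: Steel cup, 72 mm across, 75 mm high, on the right of the work; leave it. Origin at the centre of its underside.
- tin: The same orange-lidded tin, its origin at the centre of its underside, on the counter.
There are look-alikes about, which are no part of the job. Leave any purple, white or yellow look-alike of the tin alone.

How it is judged:
By the outcome, as a careful person would: the job done as asked, in the order asked, and still so for the second after the job is handed in, with the robot touching nothing.
It also fails if it takes over 61 s, if anything falls off the work surface, if the arm or the gripper's body presses on something with over 40 N, if the wrist force passes 120 N, or if a joint passes its speed limit or range.

## Working session

There is one attempt and no reset: what is moved stays moved. The work goes in short steps, Python scripts to look and compute and a tool call to move; the robot and the scene stay as the last step left them, time stands still between calls to the robot, and variables do not carry over. Pictures are saved under pics/ and viewed, at most 10 in all, crops included, and the job is handed in when it is done.

Besides the shell and the picture viewer there is one more tool, called as a command line: name --argument value ..., lists and objects as JSON in quotes. step_arm: Moves the arm, as the interface text tells. Its arguments: {"type":"object","properties":{"plan":{"type":"array"},"gripper":{"type":"number"},"grip_force":{"type":"number"}},"required":["plan"]}

```bash
mkdir -p pics; cat > h.py <<'E'
import numpy as np, cv2, json
from station import bot
from scipy.spatial.transform import Rotation as R
def K(p):
    f=240/np.tan(np.radians(p["fov_y"]/2)); return np.array([[f,0,p["cx"]],[0,f,p["cy"]],[0,0,1.]])
def ray(p,rc,z):
    u=cv2.undistortPoints(np.array([[[rc[1],rc[0]]]],float),K(p),np.array(p["D"],float))[0,0]
    M=cv2.Rodrigues(np.array(p["rvec"],float))[0]; c=-M.T@np.array(p["tvec"],float).ravel()
    d=M.T@np.array([u[0],u[1],1]); return c+d*(z-c[2])/d[2]
def proj(p,X):
    q=cv2.projectPoints(np.array(X,float).reshape(-1,1,3),np.array(p["rvec"],float),np.array(p["tvec"],float),K(p),np.array(p["D"],float))[0][:,0]
    return q[:,::-1]
def save(p,n): cv2.imwrite("pics/"+n,cv2.cvtColor(p["pixels"],cv2.COLOR_RGB2BGR))
E
python3 - <<'E'
from h import *
Z=dict(rack=0,back_wall=0,rail=.048,red_cap=0,grey_cap=0,tin_mid=.018,green_tin_mid=.018,blue_tin_mid=.018,bottle=0,cup=0,tin=0)
for n in ("top","scene"):
    p=bot.read_camera(n); save(p,n+"0.png")
    for k,z in Z.items():
        for d in bot.landmark_of(p,k)[:3]:
            print(n,k,round(d["confidence"],2),np.round(d["centre"]),np.round(ray(p,d["centre"],z),4)[:2])
s=bot.read_state();print(s)
E
```

```text
top rack 0.79 [212. 360.] [ 0.5978 -0.0442]
top back_wall 0.66 [194. 360.] [ 0.6333 -0.0439]
top back_wall 0.21 [185. 361.] [ 0.651  -0.0452]
top rail 0.94 [187. 359.] [ 0.6359 -0.04  ]
top rail 0.51 [201. 430.] [ 0.6115 -0.173 ]
top red_cap 0.67 [200. 265.] [0.6181 0.1401]
top grey_cap 0.63 [180. 451.] [ 0.6648 -0.2225]
top tin_mid 0.96 [255. 242.] [0.506 0.178]
top tin_mid 0.9 [301. 276.] [0.421  0.1099]
top tin_mid 0.71 [326. 314.] [0.3774 0.0373]
top green_tin_mid 0.93 [212. 288.] [0.5901 0.0938]
top blue_tin_mid 0.79 [199. 432.] [ 0.6216 -0.1822]
top bottle 0.61 [238. 167.] [0.538 0.331]
top bottle 0.32 [212. 288.] [0.5935 0.0938]
top cup 0.83 [272. 502.] [ 0.4862 -0.3223]
top tin 0.87 [264. 304.] [0.4949 0.0617]
top tin 0.76 [327. 316.] [0.3744 0.0348]
top tin 0.74 [272. 502.] [ 0.4868 -0.3219]
scene rack 0.81 [284. 295.] [ 0.5988 -0.0497]
scene back_wall 0.63 [266. 377.] [0.5761 0.101 ]
scene back_wall 0.6 [293. 301.] [ 0.6207 -0.0416]
scene rail 0.93 [284. 302.] [ 0.6389 -0.0402]
scene red_cap 0.51 [281. 403.] [0.617  0.1409]
scene grey_cap 0.57 [318. 195.] [ 0.6522 -0.2237]

[... 693 characters left out ...]
.57403068e-01,  2.55089786e-01,  1.08204669e-01,  6.61684006e-06,
       -1.42386178e+00, -2.84596021e-01]), 'joint_vel': array([ 3.40171296e-04, -1.16315280e-04,  5.75720496e-04,  6.38300995e-04,
       -4.24137552e-05, -1.06207442e-04]), 'joint_efforts': array([ 8.03442936e-05, -3.86402893e+01,  2.38068599e+01,  5.36808953e+00,
       -6.36882814e-04,  4.17252988e-05]), 'tcp_pos': array([ 0.17762364, -0.52053764,  0.23129141]), 'eef_rot': array([-1.63659565e-01,  9.86516876e-01, -2.36874010e-05,  7.78010542e-06]), 'ft_force': array([ 0.39948633, -0.20801124, -0.64543656]), 'wrist_torque': array([-0.0399867 ,  0.04211608,  0.01646281]), 'gripper_force': 0.0, 'finger_gap': 0.085155373309549}
```

View pics/top0.png

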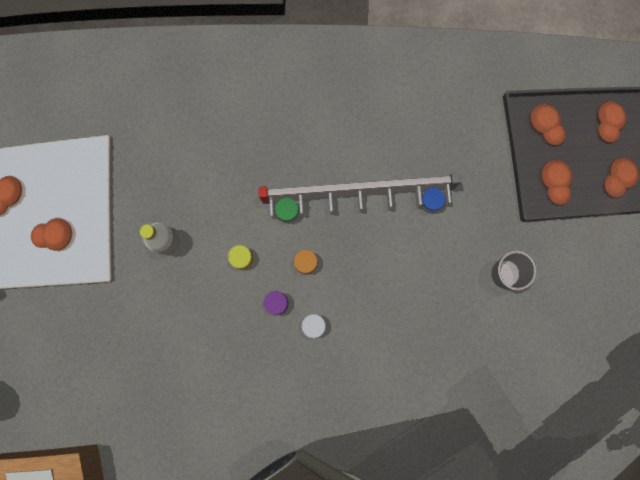

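View pics/scene0.png

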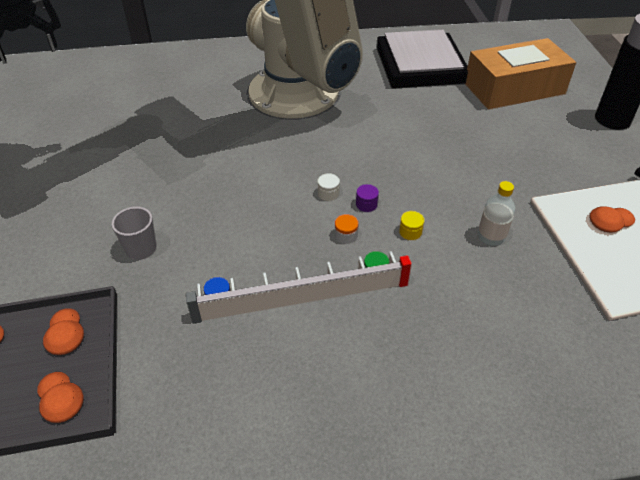

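Candidates in the top view (row, col) are orange (262,305), yellow (257,240), purple (303,276) and white (326,314). Only the one at (262,305) has an orange lid, so it is the tin to push. The red cap is at (193,264), the robot's left end (+y). The third gap is then at rack y = +28. Next I fit the rack pose and confirm it in a crop.

```bash
cat > fit.py <<'E'
from h import *
from scipy.optimize import least_squares
P={n:bot.read_camera(n) for n in("top","scene")}
M=dict(rack=(0,0,0),back_wall=(.034,0,0),rail=(.04,0,.048),red_cap=(.04,.18,0),grey_cap=(.04,-.18,0))
def rk(a,X): c,s=np.cos(a[2]),np.sin(a[2]); X=np.atleast_2d(X); return np.c_[a[0]+c*X[:,0]-s*X[:,1],a[1]+s*X[:,0]+c*X[:,1],X[:,2]]
a0=np.array([.598,-.046,.1]); obs=[]
for n,p in P.items():
    for k,X in M.items():
        for d in bot.landmark_of(p,k):
            if np.linalg.norm(proj(p,rk(a0,X))[0]-d["centre"])<14: obs.append((n,k,X,d["centre"])); break
    # red cap blob silhouette
    hsv=cv2.cvtColor(p["pixels"],cv2.COLOR_RGB2HSV)
    r=((hsv[...,0]<4)|(hsv[...,0]>176))&(hsv[...,1]>180)&(hsv[...,2]>70)
    w=proj(p,rk(a0,(.04,.18,.03)))[0].astype(int); m=np.zeros(r.shape,bool); m[w[0]-25:w[0]+25,w[1]-25:w[1]+25]=1
    ys,xs=np.where(r&m); print(n,"red bbox",ys.min(),ys.max(),xs.min(),xs.max())
    o=(hsv[...,0]>8)&(hsv[...,0]<17)&(hsv[...,1]>200)&(hsv[...,2]>120)
    c=proj(p,[.49,.06,.036])[0].astype(int); m[:]=0; m[c[0]-25:c[0]+25,c[1]-25:c[1]+25]=1
    ys,xs=np.where(o&m); print(n,"orange",len(ys),ys.mean(),xs.mean(),ray(p,(ys.mean(),xs.mean()),.034))
    d=bot.outline_of(p,"rail")[0]; g=np.argwhere(d["region"]); print(n,"rail region",len(g)); 
    ends=[g[g[:,1].argmin()],g[g[:,1].argmax()]]; print([np.round(ray(p,e,.05),4) for e in ends])
f=lambda a:np.concatenate([proj(P[n],rk(a,X))[0]-c for n,k,X,c in obs])
s=least_squares(f,a0,loss="soft_l1"); print(s.x,[(o[0],o[1],np.round(f(s.x)[2*i:2*i+2],1)) for i,o in enumerate(obs)])
a=s.x
for n,p in P.items():
    im=cv2.cvtColor(p["pixels"],cv2.COLOR_RGB2BGR); im=cv2.resize(im,None,fx=3,fy=3,interpolation=cv2.INTER_CUBIC)
    def line(X,col):
        q=proj(p,rk(a,X))[:,::-1]*3+1; cv2.polylines(im,[np.int32(q)],True,col,1)
    line([(.034,-.174,.052),(.034,.174,.052),(.046,.174,.052),(.046,-.174,.052)],(255,255,0))
    for y in (.18,-.18): line([(.03,y-.008,.062),(.03,y+.008,.062),(.05,y+.008,.062),(.05,y-.008,.062)],(0,255,0))
    for i in range(7): line([(-.002,-.168+.056*i,.04),(.034,-.168+.056*i,.04)],(0,255,255))
    r0,c0=(170,235) if n=="top" else (205,180)
    cv2.imwrite("pics/%s_fit.png"%n,im[r0*3:(r0+120)*3,c0*3:(c0+240)*3])
E
python3 fit.py; python3 -c "
import cv2,numpy as np
cv2.imwrite('pics/both.png',cv2.resize(np.vstack([cv2.imread('pics/%s_fit.png'%n) for n in('top','scene')]),None,fx=.83,fy=.83))"
```

```text
top red bbox 188 196 263 265
top orange 0 nan nan [nan nan nan]
top rail region 1198
[array([0.626 , 0.1313, 0.05  ]), array([ 0.6605, -0.2116,  0.05  ])]
scene red bbox 256 286 400 410
scene orange 313 222.9776357827476 346.038338658147 [0.49487849 0.05582432 0.034     ]
scene rail region 1281
[array([ 0.6497, -0.2127,  0.05  ]), array([0.6178, 0.13  , 0.05  ])]
[ 0.59688412 -0.04609646  0.11925449] [('top', 'rack', array([-0.6, -0. ])), ('top', 'back_wall', array([-0.3, -0.6])), ('top', 'rail', array([-0.6,  2.4])), ('top', 'grey_cap', array([2.1, 0.5])), ('scene', 'rack', array([-2.7,  0.5])), ('scene', 'back_wall', array([0.2, 0.9])), ('scene', 'rail', array([-1.5, -0.4])), ('scene', 'red_cap', array([ 0.3, -2.7])), ('scene', 'grey_cap', array([3.2, 4.7]))]fit.py:18: RuntimeWarning: Mean of empty slice.
  ys,xs=np.where(o&m); print(n,"orange",len(ys),ys.mean(),xs.mean(),ray(p,(ys.mean(),xs.mean()),.034))
  ret = ret.dtype.type(ret / rcount)
```

View pics/both.png

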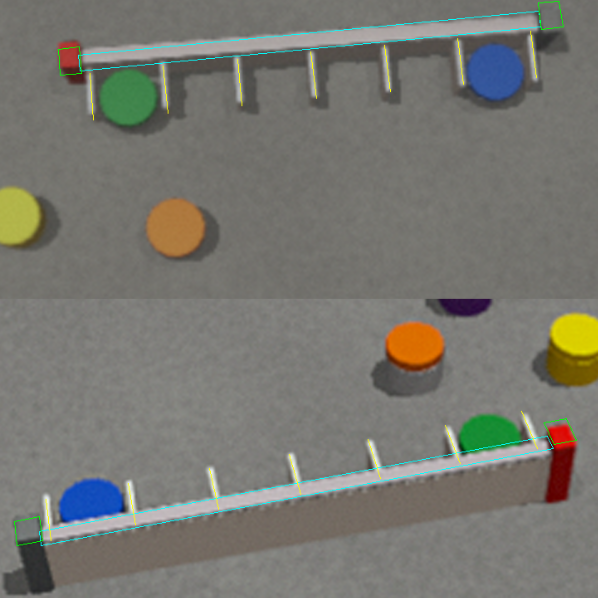

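The crop confirms the orange-lidded tin, at (228,176) in the upper half and (350,415) in the lower. The red cap is next to the green tin's gap. The overlay is off by about 2 px in angle at the grey end, so I refine on the bright rail face.

```bash
cat > fit2.py <<'E'
from h import *
from scipy.optimize import least_squares
exec([l for l in open("fit.py") if l.startswith("def rk")][0])
P={n:bot.read_camera(n) for n in("top","scene")}
a=np.array([.597,-.046,.105]); C=[]; E=[]
for n,p in P.items():
    im=p["pixels"].astype(int); hsv=cv2.cvtColor(p["pixels"],cv2.COLOR_RGB2HSV)
    reg=cv2.dilate(bot.outline_of(p,"rail")[0]["region"].astype(np.uint8),np.ones((5,5)))>0
    b=reg&(im.min(2)>(150)); g=np.argwhere(b); print(n,len(g))
    ln=cv2.fitLine(g[:,::-1].astype(np.float32),cv2.DIST_HUBER,0,.01,.01).ravel()
    xs=np.linspace(np.quantile(g[:,1],.1),np.quantile(g[:,1],.9),20); ys=ln[3]+(xs-ln[2])*ln[1]/ln[0]
    W=np.array([ray(p,(y,x),.052)[:2] for x,y in zip(xs,ys)])
    d=np.polyfit(W[:,1],W[:,0],1); print(n,"theta",np.arctan(-d[0]),"x at y=-.04:",np.polyval(d,-.04))
    gw=[ray(p,g[g[:,1].argmin()],.052)[:2],ray(p,g[g[:,1].argmax()],.052)[:2]]; print("ends",np.round(gw,4))
    m=(hsv[...,0]>6)&(hsv[...,0]<19)&(hsv[...,1]>120); k=np.zeros(m.shape,bool)
    c=proj(p,[.495,.056,.036])[0].astype(int); k[c[0]-22:c[0]+22,c[1]-22:c[1]+22]=1
    q=np.argwhere(m&k).mean(0); print(n,"orange",(m&k).sum(),np.round(q,1),np.round(ray(p,q,.034),4))
    for nm in("tin_mid",):
        print([np.round(ray(p,x["centre"],.018),4)[:2] for x in bot.landmark_of(p,nm) if np.linalg.norm(x["centre"]-q)<20])
    for col,lo,hi in(("green",50,75),("blue",105,125)):
        y=.14 if col=="green" else -.14
        m=(hsv[...,0]>=lo)&(hsv[...,0]<=hi)&(hsv[...,1]>150);k[:]=0
        c=proj(p,rk(a,(.012,y,.036)))[0].astype(int);k[c[0]-20:c[0]+20,c[1]-20:c[1]+20]=1
        q=np.argwhere(m&k).mean(0); print(n,col,np.round(ray(p,q,.036),4))
E
python3 fit2.py
```

```text
top 979
top theta 0.09626619768761706 x at y=-.04: 0.6376131018346186
ends [[ 0.6256  0.1273]
 [ 0.6503 -0.211 ]]
top orange 429 [261.1 305.1] [0.496  0.0569 0.034 ]
[array([0.4968, 0.0634])]
top green [nan nan nan]
top blue [ 0.6193 -0.1819  0.036 ]
scene 1174
scene theta 0.09767274807465348 x at y=-.04: 0.6357197884617454
ends [[ 0.6493 -0.2124]
 [ 0.617   0.1282]]
scene orange 378 [223.6 346. ] [0.4964 0.0556 0.034 ]
[array([0.4981, 0.055 ])]
scene green [0.5899 0.0938 0.036 ]
scene blue [ 0.6163 -0.1837  0.036 ]fit2.py:24: RuntimeWarning: Mean of empty slice.
  q=np.argwhere(m&k).mean(0); print(n,col,np.round(ray(p,q,.036),4))
  ret = um.true_divide(
```

```bash
cat >> h.py <<'E'
O=np.array([.5969,-.0459]); TH=.097
EX=np.array([np.cos(TH),np.sin(TH)]); EY=np.array([-EX[1],EX[0]])
def row(xr,yr,z,yaw):  # target in rack coords, yaw of tool x relative to rack x
    s=bot.read_state(); R0=R.from_quat(s["eef_rot"]); y=yaw+TH
    R1=R.from_matrix(np.array([[np.cos(y),np.sin(y),0],[np.sin(y),-np.cos(y),0],[0,0,-1]]))
    t=np.r_[O+xr*EX+yr*EY,z]; d=R0.inv().apply(t-s["tcp_pos"])/.04; v=(R0.inv()*R1).as_rotvec()
    return np.round(np.r_[d,v],3).tolist()
def where():
    s=bot.read_state(); r=s["tcp_pos"][:2]-O
    return dict(t=round(s["time"],2),rack=np.round([r@EX,r@EY,s["tcp_pos"][2]],4),f=np.round(s["ft_force"],1),gap=round(s["finger_gap"],4),q=np.round(s["q"],2))
E
python3 -c "
from h import *
print(row(.04,.138,.10,np.pi)); print(where())"
```

```text
[-15.518, 10.973, 3.282, 0.0, -0.0, 0.232]
{'t': 2.2, 'rack': array([-0.4633, -0.4318,  0.2313]), 'f': array([-0. , -0.4, -0.8]), 'gap': 0.0852, 'q': array([-0.96,  0.26,  0.11,  0.  , -1.42, -0.28])}
```

step_arm --plan '[-15.5,10.97,2.4,0,0,0.232,-15.5,10.97,2.4,0,0,0.232,-15.5,10.97,2.4,0,0,0.232,-15.5,10.97,2.4,0,0,0.232,-15.5,10.97,2.4,0,0,0.232,-15.5,10.97,2.4,0,0,0.232,-15.5,10.97,2.4,0,0,0.232,-15.5,10.97,2.4,0,0,0.232,-15.5,10.97,2.4,0,0,0.232,-15.5,10.97,2.4,0,0,0.232]' --gripper -1

```text
time: 3.03
tcp_pos: [0.4167, -0.1895, 0.1802]
eef_rot: [-0.049, 0.999, -0.0, 0.0]
ft_force: [0.9, -1.2, -0.4]
finger_gap: -0.0002
gripper_force: 0.0
```

```bash
python3 -c "
from h import *
print(row(.04,.138,.10,np.pi)); print(where())"
```

```text
[-5.831, 6.586, 2.007, -0.0, 0.001, 0.0]
{'t': 3.03, 'rack': array([-0.1933, -0.1255,  0.1802]), 'f': array([ 0.9, -1.2, -0.4]), 'gap': -0.0002, 'q': array([-0.08,  0.1 , -0.22,  0.  , -1.25, -1.39])}
```

step_arm --plan '[-5.83,6.59,1.5,0,0,0,-5.83,6.59,1.5,0,0,0,-5.83,6.59,1.5,0,0,0,-5.83,6.59,1.5,0,0,0,-5.83,6.59,1.5,0,0,0,-5.83,6.59,1.5,0,0,0,-5.83,6.59,1.5,0,0,0,-5.83,6.59,1.5,0,0,0,-5.83,6.59,1.5,0,0,0,-5.83,6.59,1.5,0,0,0]'

```text
time: 3.87
tcp_pos: [0.6238, 0.0973, 0.1174]
eef_rot: [-0.05, 0.999, -0.0, -0.001]
ft_force: [0.3, -0.8, 0.4]
finger_gap: 0.0003
gripper_force: 0.0
```

```bash
python3 -c "
from h import *
print(row(.04,.138,.065,np.pi)); print(where())"
```

```text
[0.014, -0.048, 1.31, -0.0, -0.002, 0.003]
{'t': 3.87, 'rack': array([0.0407, 0.1399, 0.1174]), 'f': array([ 0.3, -0.8,  0.4]), 'gap': 0.0003, 'q': array([ 0.4 ,  0.47,  0.13, -0.  , -1.23, -1.87])}
```

step_arm --plan '[0,-0.04,0.7,0,0,0,0,-0.04,1.35,0,0,0,0,-0.04,1.4,0,0,0,0,-0.04,1.4,0,0,0,0,-0.04,1.4,0,0,0]'

```text
time: 4.28
tcp_pos: [0.6234, 0.0916, 0.0655]
eef_rot: [-0.048, 0.999, -0.0, 0.001]
ft_force: [0.3, -0.3, 1.1]
finger_gap: -0.0001
gripper_force: 0.0
```

```bash
python3 -c "
from h import *
for n in('top','scene'):
    p=bot.read_camera(n); save(p,n+'1.png'); im=cv2.imread('pics/'+n+'1.png')
    r,c=(150,230) if n=='top' else (190,330)
    cv2.imwrite('pics/c_'+n+'.png',cv2.resize(im[r:r+110,c:c+130],None,fx=3,fy=3))
cv2.imwrite('pics/near.png',np.hstack([cv2.imread('pics/c_%s.png'%n) for n in('top','scene')]))
print(where())"
```

```text
{'t': 4.38, 'rack': array([0.0402, 0.1346, 0.0662]), 'f': array([-0.6, -0. ,  0.6]), 'gap': -0.0001, 'q': array([ 0.39,  0.5 ,  0.05,  0.  , -1.11, -1.87])}
```

View pics/near.png

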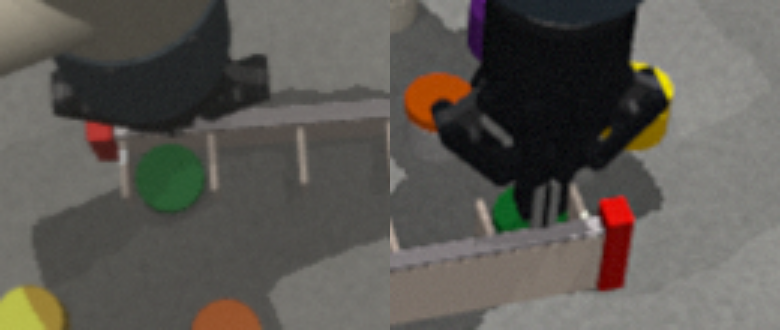

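The shut fingertips hang over the rail at the first gap: tip at (225,545) in the crop, red cap at (245,615), with the green tin in front. I descend gently from here.

step_arm --plan '[0,0.05,0.15,0,0,0,0,0.05,0.24,0,0,0,0,0.05,0.27,0,0,0,0,0.05,0.29,0,0,0,0,0.05,0.31,0,0,0,0,0.05,0.31,0,0,0]'

```text
time: 4.88
tcp_pos: [0.6223, 0.0939, 0.0522]
eef_rot: [-0.048, 0.999, -0.0, -0.0]
ft_force: [-2.8, 1.1, 4.0]
finger_gap: -0.0004
gripper_force: 2.2
```

step_arm --plan '[0,0,0.015,0,0,0,0,0,0.03,0,0,0,0,0,0.03,0,0,0]'

```text
time: 5.13
tcp_pos: [0.6223, 0.0939, 0.0521]
eef_rot: [-0.049, 0.999, -0.0, 0.0]
ft_force: [-5.9, 1.0, 10.9]
finger_gap: 0.0002
gripper_force: 5.3
```

step_arm --plan '[0,-0.1,0,0,0,0,0,-0.25,0,0,0,0,0,-0.4,0,0,0,0,0,-0.55,0,0,0,0,0,-0.7,0,0,0,0,0,-0.85,0,0,0,0,0,-1.0,0,0,0,0,0,-1.15,0,0,0,0,0,-1.3,0,0,0,0,0,-1.4,0,0,0,0]'

```text
time: 5.97
tcp_pos: [0.6297, 0.039, 0.0521]
eef_rot: [-0.049, 0.999, 0.001, 0.002]
ft_force: [0.3, 3.8, 6.7]
finger_gap: -0.0004
gripper_force: 3.1
```

```bash
python3 -c "
from h import *
print(row(.04,.027,.052,np.pi)); print(where())"
```

```text
[0.021, -1.358, 0.001, 0.001, 0.005, 0.0]
{'t': 5.97, 'rack': array([0.0408, 0.0813, 0.0521]), 'f': array([0.3, 3.8, 6.7]), 'gap': -0.0004, 'q': array([ 0.31,  0.51,  0.03, -0.  , -1.08, -1.78])}
```

step_arm --plan '[0,-0.15,0.01,0,0,0,0,-0.3,0.015,0,0,0,0,-0.45,0.015,0,0,0,0,-0.6,0.015,0,0,0,0,-0.75,0.015,0,0,0,0,-0.9,0.015,0,0,0,0,-1.05,0.015,0,0,0,0,-1.2,0.015,0,0,0,0,-1.32,0.015,0,0,0,0,-1.32,0.015,0,0,0]'

```text
time: 6.8
tcp_pos: [0.6353, -0.014, 0.0521]
eef_rot: [-0.048, 0.999, 0.001, 0.003]
ft_force: [0.5, 1.7, 7.8]
finger_gap: 0.0
gripper_force: 3.8
```

```bash
python3 -c "
from h import *
print(row(.04,.027,.1,np.pi)); print(where())"
```

```text
[0.025, -0.026, -1.199, 0.001, 0.006, 0.0]
{'t': 6.8, 'rack': array([0.0413, 0.0281, 0.0521]), 'f': array([0.5, 1.7, 7.8]), 'gap': 0.0, 'q': array([ 0.22,  0.52,  0.04,  0.  , -1.08, -1.7 ])}
```

Exactly over the third gap. I lift off straight, then prepare the sideways push.

step_arm --plan '[0,0,-0.8,0,0,0,0,0,-1.6,0,0,0,0,0,-1.6,0,0,0]' --gripper -1

```text
time: 7.05
tcp_pos: [0.637, -0.0147, 0.1211]
eef_rot: [-0.049, 0.999, -0.001, 0.006]
ft_force: [1.2, -0.1, 1.6]
finger_gap: -0.0001
gripper_force: 0.0
```

```bash
python3 -c "
from h import *
print(row(-.0905,.160,.116,-np.pi/2)); print(where())"
```

```text
[3.334, 3.324, 0.082, -0.011, 0.008, -1.57]
{'t': 7.05, 'rack': array([0.0429, 0.0272, 0.1211]), 'f': array([ 1.2, -0.1,  1.6]), 'gap': -0.0001, 'q': array([ 0.22,  0.47,  0.14,  0.  , -1.23, -1.7 ])}
```

step_arm --plan '[3.33,3.32,0,0,0,-1.57,3.33,3.32,0,0,0,-1.57,3.33,3.32,0,0,0,-1.57,3.33,3.32,0,0,0,-1.57,3.33,3.32,0,0,0,-1.57,3.33,3.32,0,0,0,-1.57,3.33,3.32,0,0,0,-1.57,3.33,3.32,0,0,0,-1.57,3.33,3.32,0,0,0,-1.57,3.33,3.32,0,0,0,-1.57]' --gripper -0.53

```text
time: 7.88
tcp_pos: [0.4877, 0.1051, 0.1138]
eef_rot: [-0.626, 0.78, -0.0, 0.0]
ft_force: [0.4, 0.3, -0.1]
finger_gap: 0.0203
gripper_force: 0.0
```

```bash
python3 -c "
from h import *
print(row(-.0905,.160,.06,-np.pi/2)); print(where())"
```

```text
[-0.006, -0.09, 1.346, -0.001, 0.0, -0.315]
{'t': 7.88, 'rack': array([-0.094 ,  0.1609,  0.1138]), 'f': array([ 0.4,  0.3, -0.1]), 'gap': 0.0203, 'q': array([ 0.53,  0.22, -0.24,  0.  , -1.1 , -0.74])}
```

step_arm --plan '[0,-0.09,0.4,0,0,-0.315,0,-0.09,0.8,0,0,-0.315,0,-0.09,1.2,0,0,-0.315,0,-0.09,1.2,0,0,-0.315,0,-0.09,1.2,0,0,-0.315,0,-0.09,1.2,0,0,-0.315]'

```text
time: 8.38
tcp_pos: [0.4918, 0.1043, 0.0667]
eef_rot: [0.738, -0.675, 0.0, -0.001]
ft_force: [-0.5, 0.3, 0.9]
finger_gap: 0.0197
gripper_force: 0.0
```

```bash
python3 -c "
from h import *
print(row(-.0905,.160,.009,-np.pi/2)); print(where())
for n in('top','scene'):
    p=bot.read_camera(n); save(p,n+'2.png'); im=cv2.imread('pics/'+n+'2.png')
    r,c=(210,210) if n=='top' else (150,310)
    cv2.imwrite('pics/c_'+n+'.png',cv2.resize(im[r:r+110,c:c+130],None,fx=3,fy=3))
cv2.imwrite('pics/near2.png',np.hstack([cv2.imread('pics/c_%s.png'%n) for n in('top','scene')]))"
```

```text
[-0.008, 0.013, 1.443, -0.002, 0.0, -0.008]
{'t': 8.38, 'rack': array([-0.0901,  0.1597,  0.0667]), 'f': array([-0.5,  0.3,  0.9]), 'gap': 0.0197, 'q': array([ 0.52,  0.28, -0.3 ,  0.  , -0.99, -0.43])}
```

View pics/near2.png

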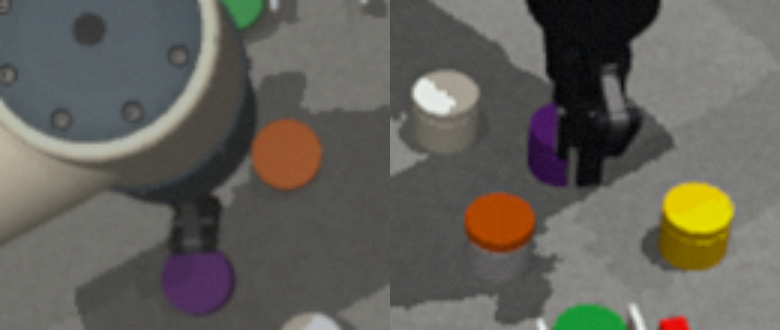

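The fingertips at (180,585) in the crop hang between the orange tin (225,500) and the yellow one (225,695), and the way down is clear. The finger linkage stays well above the purple tin.

step_arm --plan '[0,0,0.4,0,0,0,0,0,0.8,0,0,0,0,0,1.2,0,0,0,0,0,1.4,0,0,0,0,0,1.4,0,0,0,0,0,1.4,0,0,0]'

```text
time: 8.98
tcp_pos: [0.4915, 0.1042, 0.0104]
eef_rot: [0.739, -0.674, 0.0, -0.0]
ft_force: [-0.2, -1.2, -0.1]
finger_gap: 0.0201
gripper_force: 0.0
```

```bash
python3 -c "
from h import *
print(row(-.0905,.1,.009,-np.pi/2)); print(where())"
```

```text
[1.491, -0.006, 0.034, -0.001, -0.0, -0.006]
{'t': 8.98, 'rack': array([-0.0904,  0.1596,  0.0104]), 'f': array([-0.2, -1.2, -0.1]), 'gap': 0.0201, 'q': array([ 0.52,  0.35, -0.38,  0.  , -0.85, -0.43])}
```

step_arm --plan '[0.15,0,0,0,0,0,0.3,0,0,0,0,0,0.4,0,0,0,0,0,0.5,0,0,0,0,0,0.6,0,0,0,0,0,0.7,0,0,0,0,0,0.85,0,0,0,0,0,1.0,0,0,0,0,0,1.15,0,0,0,0,0,1.3,0,0,0,0,0]'

```text
time: 9.82
tcp_pos: [0.4958, 0.0517, 0.0098]
eef_rot: [0.739, -0.674, -0.0, -0.0]
ft_force: [-0.5, 2.3, 2.2]
finger_gap: 0.0202
gripper_force: 0.9
```

```bash
cat > tin.py <<'E'
from h import *
print(where()); w=where()["rack"]
for n in("top","scene"):
    p=bot.read_camera(n); save(p,n+"3.png"); hsv=cv2.cvtColor(p["pixels"],cv2.COLOR_RGB2HSV)
    m=((hsv[...,0]>5)&(hsv[...,0]<19)&(hsv[...,1]>120)); m[:,:200]=0; m[:,480:]=0
    k,l,st,c=cv2.connectedComponentsWithStats(m.astype(np.uint8))
    for i in range(1,k):
        if st[i,4]>60:
            r=ray(p,c[i][::-1],.034)[:2]-O; print(n,"orange",st[i],np.round(c[i]),"rack",np.round([r@EX,r@EY],4))
E
python3 tin.py
```

```text
{'t': 9.82, 'rack': array([-0.0912,  0.1069,  0.0098]), 'f': array([-0.5,  2.3,  2.2]), 'gap': 0.0202, 'q': array([ 0.42,  0.34, -0.39, -0.  , -0.84, -0.33])}
top orange [323 252  13  21 126] [330. 263.] rack [-0.098   0.0656]
scene orange [465  50  15  49 497] [474.  73.] rack [-0.5251  0.5456]
scene orange [316 217  24  20 391] [327. 226.] rack [-0.0912  0.075 ]
```

step_arm --plan '[0.13,0,0,0,0,0,0.26,0,0,0,0,0,0.39,0,0,0,0,0,0.52,0,0,0,0,0,0.65,0,0,0,0,0,0.78,0,0,0,0,0,0.91,0,0,0,0,0,1.04,0,0,0,0,0,1.14,0,0,0,0,0,1.14,0,0,0,0,0]'

```text
time: 10.75
tcp_pos: [0.4999, 0.0061, 0.0098]
eef_rot: [0.738, -0.674, 0.0, 0.0]
ft_force: [0.8, -0.5, -0.1]
finger_gap: 0.0199
gripper_force: 0.0
```

```bash
python3 tin.py
```

```text
{'t': 10.75, 'rack': array([-0.0915,  0.0612,  0.0098]), 'f': array([ 0.8, -0.5, -0.1]), 'gap': 0.0199, 'q': array([ 0.33,  0.34, -0.38,  0.  , -0.84, -0.24])}
scene orange [465  50  15  49 506] [474.  73.] rack [-0.5267  0.5462]
scene orange [291 220  25  20 397] [303. 230.] rack [-0.092   0.0298]
```

step_arm --plan '[-0.3,0,0,0,0,0,-0.5,0,0,0,0,0,-0.5,0,-0.8,0,0,0,-0.5,0,-1.6,0,0,0,-0.5,0,-1.8,0,0,0,-0.5,0,-1.8,0,0,0]'

```text
time: 11.35
tcp_pos: [0.5003, 0.0284, 0.0849]
eef_rot: [0.739, -0.674, 0.002, -0.003]
ft_force: [-0.2, -0.3, -0.5]
finger_gap: 0.0199
gripper_force: 0.0
```

```bash
python3 -c "
from h import *
print(row(-.140,.0285,.08,-np.pi)); print(where())"
```

```text
[1.376, 1.27, 0.113, -0.004, 0.006, 1.566]
{'t': 11.35, 'rack': array([-0.089 ,  0.0833,  0.0849]), 'f': array([-0.2, -0.3, -0.5]), 'gap': 0.0199, 'q': array([ 0.37,  0.25, -0.29,  0.  , -1.03, -0.28])}
```

step_arm --plan '[1.38,1.27,0,0,0,1.57,1.38,1.27,0,0,0,1.57,1.38,1.27,0,0,0,1.57,1.38,1.27,0,0,0,1.57,1.38,1.27,0,0,0,1.57,1.38,1.27,0,0,0,1.57,1.38,1.27,0,0,0,1.57,1.38,1.27,0,0,0,1.57,1.38,1.27,0,0,0,1.57,1.38,1.27,0,0,0,1.57]'

```text
time: 12.18
tcp_pos: [0.4519, -0.0322, 0.0809]
eef_rot: [-0.202, 0.979, 0.0, -0.001]
ft_force: [0.3, 0.1, 0.1]
finger_gap: 0.0207
gripper_force: 0.0
```

```bash
python3 -c "
from h import *
print(row(-.140,.0285,.06,-np.pi)); print(where())"
```

```text
[-0.077, -0.004, 0.522, 0.0, -0.001, 0.309]
{'t': 12.18, 'rack': array([-0.143 ,  0.0277,  0.0809]), 'f': array([0.3, 0.1, 0.1]), 'gap': 0.0207, 'q': array([ 0.28,  0.17, -0.4 , -0.  , -1.  , -1.44])}
```

step_arm --plan '[0,0,0,0,0,0.309,0,0,0,0,0,0.309,0,0,0.3,0,0,0.309,0,0,0.8,0,0,0.309,0,0,1.3,0,0,0.309,0,0,1.78,0,0,0.309,0,0,1.78,0,0,0.309,0,0,1.78,0,0,0.309]'

```text
time: 12.85
tcp_pos: [0.4515, -0.0326, 0.0097]
eef_rot: [-0.052, 0.999, -0.0, -0.002]
ft_force: [0.7, -0.4, 1.1]
finger_gap: 0.0199
gripper_force: 0.0
```

```bash
python3 -c "
from h import *
print(row(-.019,.0285,.01,-np.pi))";python3 tin.py
```

```text
[-3.112, 0.011, -0.017, -0.001, -0.003, 0.006]
{'t': 12.85, 'rack': array([-0.1435,  0.0273,  0.0097]), 'f': array([ 0.7, -0.4,  1.1]), 'gap': 0.0199, 'q': array([ 0.28,  0.27, -0.5 ,  0.  , -0.81, -1.74])}
scene orange [465  50  15  49 509] [474.  73.] rack [-0.5272  0.5463]
scene orange [291 220  24  20 394] [303. 230.] rack [-0.0924  0.0295]
```

step_arm --plan '[-0.2,0,0,0,0,0,-0.4,0,0,0,0,0,-0.55,0.01,0,0,0,0,-0.7,0.01,0,0,0,0,-0.85,0.01,0,0,0,0,-1.0,0.01,0,0,0,0,-1.2,0.01,0,0,0,0,-1.4,0.01,0,0,0,0,-1.6,0.01,0,0,0,0,-1.8,0.01,0,0,0,0]'

```text
time: 13.78
tcp_pos: [0.525, -0.0249, 0.0105]
eef_rot: [-0.051, 0.999, -0.0, -0.0]
ft_force: [-1.4, -0.2, 1.9]
finger_gap: 0.0197
gripper_force: 0.9
```

```bash
python3 -c "
from h import *
print(row(-.019,.0285,.01,-np.pi))";python3 tin.py
```

```text
[-1.264, 0.008, 0.013, -0.0, -0.0, 0.006]
{'t': 13.78, 'rack': array([-0.0696,  0.0279,  0.0105]), 'f': array([-1.4, -0.2,  1.9]), 'gap': 0.0197, 'q': array([ 0.25,  0.39, -0.31,  0.  , -0.87, -1.72])}
scene orange [465  50  15  49 505] [474.  73.] rack [-0.527   0.5464]
scene orange [296 241  25  22 434] [308. 252.] rack [-0.0376  0.0277]
```

```bash
python3 -c "
import cv2
cv2.imwrite('pics/near3.png',cv2.resize(cv2.imread('pics/scene3.png')[190:310,240:400],None,fx=4,fy=4))"
```

```text
(no output)
```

View pics/near3.png

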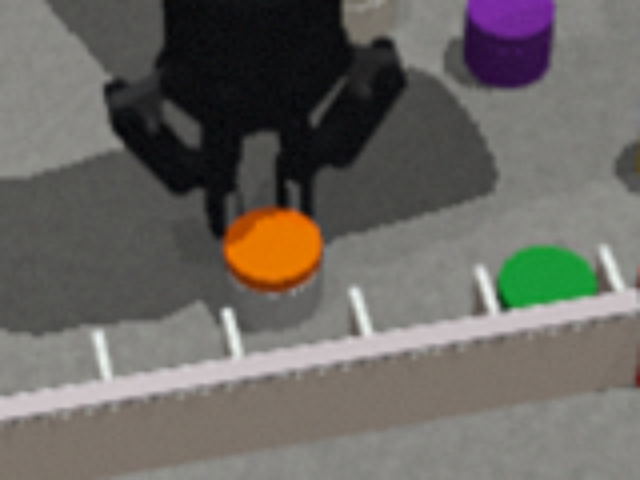

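The tin stands in line with the third gap: lid at (248,273), and the gap lies between the dividers at columns 230 and 360. I push on into it.

step_arm --plan '[-0.15,0,0,0,0,0,-0.3,0,0,0,0,0,-0.45,0,0,0,0,0,-0.6,0,0,0,0,0,-0.75,0,0,0,0,0,-0.9,0,0,0,0,0,-1.0,0,0,0,0,0,-1.1,0,0,0,0,0,-1.16,0,0,0,0,0,-1.16,0,0,0,0,0]'

```text
time: 14.72
tcp_pos: [0.5709, -0.0201, 0.0106]
eef_rot: [-0.051, 0.999, -0.0, 0.0]
ft_force: [-0.4, 0.2, 1.0]
finger_gap: 0.0199
gripper_force: 0.0
```

```bash
python3 tin.py
```

```text
{'t': 14.72, 'rack': array([-0.0234,  0.0282,  0.0106]), 'f': array([-0.4,  0.2,  1. ]), 'gap': 0.0199, 'q': array([ 0.24,  0.46, -0.19,  0.  , -0.92, -1.71])}
scene orange [465  50  15  49 503] [474.  73.] rack [-0.527   0.5464]
scene orange [300 260  27  18 372] [313. 269.] rack [0.0024 0.0282]
```

Small increments until the force shows the wall.

step_arm --plan '[-0.04,0,0,0,0,0,-0.07,0,0,0,0,0,-0.09,0,0,0,0,0,-0.09,0,0,0,0,0]'

```text
time: 15.15
tcp_pos: [0.5738, -0.0199, 0.0106]
eef_rot: [-0.051, 0.999, -0.0, -0.0]
ft_force: [-1.1, 0.3, -0.5]
finger_gap: 0.0203
gripper_force: 0.5
```

step_arm --plan '[-0.02,0,0,0,0,0,-0.04,0,0,0,0,0,-0.04,0,0,0,0,0]'

```text
time: 15.4
tcp_pos: [0.5755, -0.0197, 0.0106]
eef_rot: [-0.051, 0.999, -0.0, 0.0]
ft_force: [-1.1, -0.4, 0.7]
finger_gap: 0.0196
gripper_force: 0.5
```

step_arm --plan '[-0.03,0,0,0,0,0,-0.06,0,0,0,0,0,-0.06,0,0,0,0,0]'

```text
time: 15.65
tcp_pos: [0.5774, -0.0195, 0.0105]
eef_rot: [-0.051, 0.999, -0.0, -0.001]
ft_force: [-3.3, -0.1, 3.1]
finger_gap: 0.0201
gripper_force: 1.7
```

step_arm --plan '[-0.03,0,0,0,0,0,-0.06,0,0,0,0,0,-0.06,0,0,0,0,0]'

```text
time: 15.9
tcp_pos: [0.5776, -0.0195, 0.0102]
eef_rot: [-0.051, 0.999, -0.0, -0.003]
ft_force: [-9.5, 0.1, 7.0]
finger_gap: 0.0202
gripper_force: 5.2
```

```bash
python3 tin.py;python3 -c "
import cv2
cv2.imwrite('pics/near4.png',cv2.resize(cv2.imread('pics/scene3.png')[220:320,240:400],None,fx=4,fy=4))"
```

```text
{'t': 15.9, 'rack': array([-0.0166,  0.0281,  0.0102]), 'f': array([-9.5,  0.1,  7. ]), 'gap': 0.0202, 'q': array([ 0.24,  0.47, -0.17, -0.  , -0.94, -1.7 ])}
scene orange [468  50  12  49 453] [475.  73.] rack [-0.5279  0.5487]
scene orange [301 262  26  16 311] [313. 270.] rack [0.0056 0.0281]
```

View pics/near4.png

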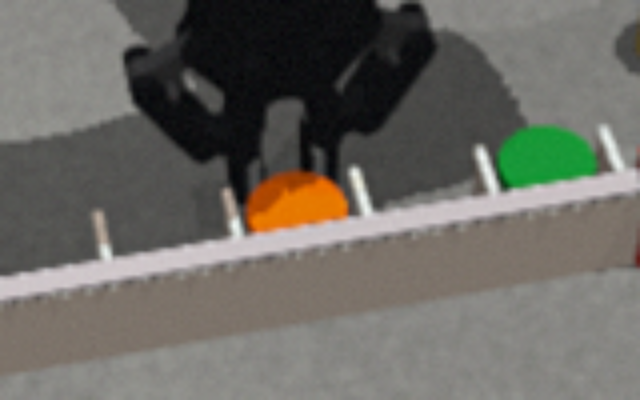

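The fingers stalled with 9.5 N rising over no motion, so the tin is against the wall; its lid, at (200,297), is hidden by the rail about as much as the green tin's. I back off straight and check.

step_arm --plan '[0.2,0,0,0,0,0,0.6,0,0,0,0,0,1.2,0,0,0,0,0,1.5,0,-0.5,0,0,0,1.8,0,-1.3,0,0,0,2.5,0,-2.1,0,0,0,3.3,0,-2.9,0,0,0,4.0,0,-3.5,0,0,0,4.5,0,-3.5,0,0,0,4.5,0,-3.5,0,0,0]'

```text
time: 16.83
tcp_pos: [0.3996, -0.0376, 0.1526]
eef_rot: [-0.051, 0.999, 0.001, 0.003]
ft_force: [-0.8, -1.0, -1.0]
finger_gap: 0.0206
gripper_force: 0.0
```

```bash
python3 tin.py;python3 -c "
import cv2,numpy as np
cv2.imwrite('pics/near5.png',np.vstack([cv2.resize(cv2.imread('pics/%s3.png'%n)[r:r+75,c:c+200],None,fx=4,fy=4) for n,r,c in(('scene',240,205),('top',170,260))]))"
```

```text
{'t': 16.83, 'rack': array([-0.1956,  0.0274,  0.1526]), 'f': array([-0.8, -1. , -1. ]), 'gap': 0.0206, 'q': array([ 0.3 , -0.  , -0.4 , -0.  , -1.17, -1.77])}
top orange [334 192  24  23 425] [345. 203.] rack [0.0135 0.0293]
scene orange [465  50  15  49 507] [474.  73.] rack [-0.527   0.5463]
scene orange [301 262  26  16 297] [313. 270.] rack [0.0058 0.0283]
```

View pics/near5.png

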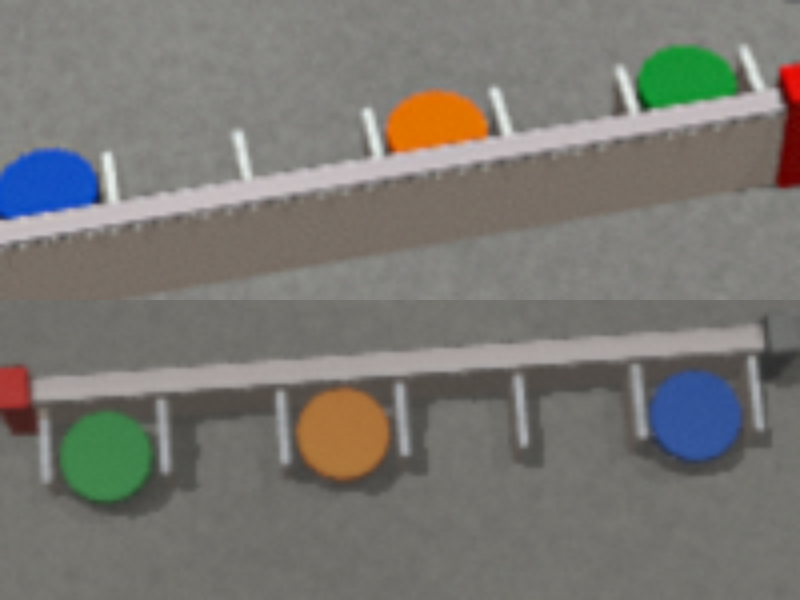

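The orange tin at (435,343) stands upright in the third gap from the red cap. It is a little deeper than its neighbours, which haven't moved, and the robot is clear.

```bash
python3 -c "
from station import bot
print(bot.hand_in())"
```

```text
the job is handed in; nothing more can be done
None
```

The job is handed in: the shut fingertips ran along the rail from the first gap to the third and stopped there, and the orange tin now stands upright against the back wall in the third gap from the red cap, with nothing else moved as far as the final pictures show.

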